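# Set and clamp the tray divider, then stow the weight

## Robot

A 7-joint arm with a two-finger parallel gripper is mounted at the origin on the work surface. World frame = base frame: x ahead of the robot, y to its left, z up, the work surface at z = 0. Lengths are in mm, angles in rad, forces in N, time in s.
With the tool pointing down it reaches from about 400 to 850 mm from the base axis. Payload 10.4 kg.
Tool frame: the origin (TCP) lies between the finger pads; the fingertips stand 17 mm ahead of it and the grasp point (between the pads) lies 2 mm behind it; y points along the fingers, z is the direction in which the jaws open and shut, and the axes are right-handed (so a half turn about y gives the same grasp; the last joint's range is limited). The gripper opens to 87 mm and grips with 3 to 60 N. Pads are 19 mm wide; open, the fingers measure 117 mm over their backs; the gripper's body (75 mm by 190 mm) begins 51 mm behind the grasp point.
Start: joints at [-1.145, 0.332, -0.065, 1.46, 0.022, 1.35, -0.088], TCP at [271.168, 563.132, 239.576] pointing down, gripper open.
Joint ranges: [-2.6, 2.6], [-0.5, 2.12], [-1.47, 1.34], [0.16, 2.42], [-1.27, 4.41], [0.06, 2.06], [-2.6, 2.6]. Speed limits (rad/s): [2.22, 2.22, 2.79, 2.79, 3.14, 3.14, 3.14].

## Interface

Orientations are given as [roll, pitch, yaw] about the fixed x, y, z axes, in that order (R = Rz(yaw) Ry(pitch) Rx(roll)).
In Python, from station import bot gives the robot as it stands.
- The arm moves only by the shell command python3 -m inch 'ROWS' [OPENING] [FORCE]. ROWS is JSON, a list of rows, each an object of numbers: "x", "y", "z": the shift along the tool's x, y, z in cm; "rx", "ry", "rz": the turn, a rotation vector about the tool's x, y, z in units of 8 degrees (1.0 is 8 degrees). In form: [{"x": .., "y": .., "z": .., "rx": .., "ry": .., "rz": ..}, ...]. A call has 1 to 12 rows; each row shifts and turns the pose as measured when the row begins, along the tool's axes as they then stand; what a row does not reach is not made up. A row lasts 1/8 s, in which the tool goes at most 62.5 mm and 10.7 degrees, less where a joint would pass 70% of its speed; a pose out of reach is approached as far as the arm can. A call with a gripper value outside its range is refused whole. OPENING is the opening, from 0 (shut) to 1 (fully open), set as the call begins (- or left out, the last holds). The fingers move at their own pace and stop on an object; FORCE is the grip in N (left out, the last holds). Time passes only in rows, so rows that do not move let the fingers close. It gives the time, the measured TCP pose, the force and the opening at its end, in the units of the state.
- bot.get_state(): the state, without advancing time (a new reading comes with each control period).
- bot.snapshot(name): name is "scene" or "top" or "wrist"; returns a dict with "pixels" (480x640x3 uint8, blue, green, red), "fx", "fy", "cx", "cy" (pixels), "rvec" (rotation vector, rad) and "tvec" (3), from world to camera coordinates, as OpenCV has them. Camera axes: x right, y down, z forward; pixel columns grow to the right and rows downward; lengths in mm; the calibration is good to about 2 mm. A picture is of the moment at which its call begins. There is no depth.
- bot.close_job(): hands the job in, once; it reports no verdict.
The state is a dict: "time_s": time; "joint_pos": joint angles; "joint_velocities": joint speeds; "joint_efforts": joint torques, N m; "ee_pos": TCP position; "tcp_rot": TCP orientation; "ft_force": force on the tool from outside, world axes, zero at the start; "moment": the same for the moment, N m; "grip_width": finger opening in mm.
Only numpy, scipy, OpenCV 4.12 (cv2) and the standard library are available. Lean on these libraries where they do the work, as an engineer would, in place of code of your own. Each camera call takes 0.05 s, during which the arm holds its last target. There are 200 camera calls.

## Task

On the sloping tray, slide the slotted divider along until it lines up with the pointer on the tray's upper lip, then tighten the black clamp knob clockwise until it stops. Then put the steel weight into the compartment you have made on the other side of the divider from the clamp knob, lowering it flat onto the sloping floor before you let go of it (it may slide down to the lip), with the divider still at the pointer and the jar, mug and carton left where they are.

Things in the scene. Friction and masses are not known exactly. Their poses are not given: they have to be found in the camera images.
- bed: floor of the fixed pale grey sloping tray, 206 (x) by 341 (y) mm. x points up the slope (to the robot's left), y along the tray towards the robot, z square out of the floor; slope 32 deg. Origin on the floor's face, 75 mm above the table; floor spans x -103..103, y -183..158 mm. End walls 28 mm high (inner face of the +y one y = 152); low and high lips 22 mm high (inner faces x = -97, 97)
- divider (a joint): position of the wooden divider, m: 0 at its +y end, growing to 0.10 towards the bed's -y; slides with 3 N friction, stays where left. It is a fin along the bed's x (172 mm long, 8 thick, 28 high, a dark line on top along its middle) with an upright pull tab and a flat slotted metal foot, 4 mm high, running from the fin to -y under the clamp knob
- divider_tab (a point): middle of the top of the divider's pull tab: a plate 10 mm thick (along the tray's y), 32 mm long (along the tray's x), its top 65 mm above the tray's floor. In the bed frame this point is (0, 0.10 - joint value, 0.065) m; it lies in the middle plane of the fin
- pointer: small fixed dark steel clip with a pointed nose on the tray's upper lip; origin at the nose's point, which looks down the slope, at bed x = 86.5, z = 24.5 mm. The divider is at the mark when its middle plane and this point have the same y in the bed frame. Its y axis is the bed's y; its x is level, its z vertical
- clamp (a joint): turn of the clamp knob, rad: 0 fully loose, 1.4 fully tight against its stop, growing clockwise as seen looking onto the tray; stiff (0.12 N m) and stays where it is left
- clamp_top (a point): middle of the top of the black clamp knob, at bed-frame (0.055, -0.055, 0.046) m, turning about the tray's z. Its grip is a bar 46 mm long, 14 mm thick, 28 mm high (its underside 18 mm above the tray's floor); in the bed frame the bar's long direction stands at 0.7 - (joint value) rad from x, counter-clockwise positive
- weight: loose steel weight standing on the table, about 0.4 kg: a disc 50 mm across, 20 mm high, with a round stem 20 mm across and 28 mm high on its middle (48 mm in all). Origin at the middle of its underside, z up its axis
- jar: loose closed glass jar, 56 mm across, 75 mm high, on the table, to be left alone; origin at the middle of its underside
- mug: loose white mug, 76 mm across and 90 mm high, on the table, to be left alone; origin at the middle of its underside
- carton: loose cardboard carton, 70 by 110 by 45 mm high, on the table, to be left alone; origin at the middle of its underside
Things that resemble listed ones, but are neither listed nor needed, are in the scene too. Of the things that look like the weight, the smallest one is meant.

How it is judged:
By the outcome, as a careful person would: the job done as asked, in the order asked, and still so for the second after the job is handed in, with the robot touching nothing.
It also fails if it takes over 72 s, if anything falls off the work surface, if the arm or the gripper's body presses on something with over 40 N, if the wrist force passes 120 N, or if a joint passes its speed limit or range.

## Working session

There is one attempt and no reset: what is moved stays moved. The work goes in short steps, Python scripts to look and compute and a shell command to move; the robot and the scene stay as the last step left them, time stands still between calls to the robot, and variables do not carry over. Pictures are saved under pics/ and viewed, about 8 in all and at most 12, crops included, and the job is handed in when it is done.

```bash
mkdir -p pics; cat > h.py <<'E'
import numpy as np, cv2
from station import bot
from scipy.spatial.transform import Rotation as R
def snap(n,f=None):
    s=bot.snapshot(n)
    if f: cv2.imwrite('pics/'+f,s['pixels'])
    return s
def cam(s):
    Rm=cv2.Rodrigues(np.array(s['rvec'],float))[0]; t=np.array(s['tvec'],float).ravel()
    return Rm,t,-Rm.T@t
def ray(s,u,v):
    Rm,t,c=cam(s); d=Rm.T@np.array([(u-s['cx'])/s['fx'],(v-s['cy'])/s['fy'],1.]); return c,d/np.linalg.norm(d)
def onz(s,u,v,z):
    c,d=ray(s,u,v); return c+d*(z-c[2])/d[2]
def proj(s,p):
    Rm,t,c=cam(s); q=Rm@np.array(p,float)+t; return np.array([s['fx']*q[0]/q[2]+s['cx'],s['fy']*q[1]/q[2]+s['cy']])
E
python3 - <<'E'
from h import *
a=snap('scene','s1.png');b=snap('top','t1.png');c=snap('wrist','w1.png')
for s in(a,b,c): print(cam(s)[2],cam(s)[0][2],s['fx'])
print(bot.get_state())
E
```

```text
[1283.56418075 -676.94672281  863.90415753] [-0.60293465  0.52781901 -0.59822814] 589.1055921613608
[378.16317044 -28.58450986 868.03084825] [ 0.21014561 -0.03882426 -0.97689892] 439.03054104545646
[197.60407091 597.64321613 383.87108729] [ 0.26704638 -0.12934701 -0.95496365] 387.8184424735217
{'time_s': 0.15, 'joint_pos': array([-1.14459466,  0.33269437, -0.0646832 ,  1.46073966,  0.02159879,
        1.34985609, -0.08852556]), 'joint_velocities': array([-0.00072575, -0.0038833 ,  0.00034086, -0.00219236, -0.00108649,
        0.00096607, -0.00090447]), 'joint_efforts': array([ 7.58555580e-04, -6.23636770e+01,  2.46037793e-02, -3.90140641e+01,
       -6.13394030e-02,  3.72564909e-02,  6.07755783e-05]), 'ee_pos': array([271.07445847, 562.87014116, 238.96100449]), 'tcp_rot': array([-1.57179769e+00, -4.58581246e-05, -4.48826619e-01]), 'ft_force': array([-0.34032695,  0.68596155, -0.06432301]), 'moment': array([-0.02355122, -0.04322775,  0.00605947]), 'grip_width': 86.9420358636806}
```

View pics/s1.png

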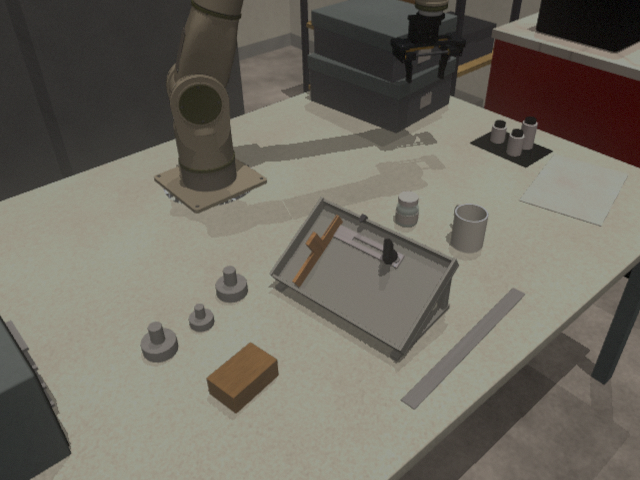

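View pics/t1.png

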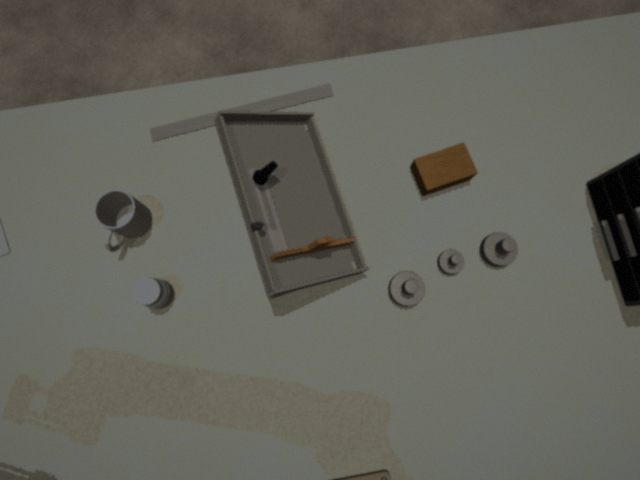

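Scene view: weights at (157,342), (201,318) and (231,287); the middle one is smallest. The tray is centred around (365,275), with the divider near the robot, the knob at (390,250) and the pointer clip at (364,218). The top view agrees: small weight (451,262), knob (265,173), divider tab (320,243).

```bash
python3 - <<'E'
import cv2,numpy as np
a=cv2.imread('pics/s1.png')[185:365,260:470]; b=cv2.imread('pics/t1.png')[95:305,205:375]
f=lambda i,k: cv2.convertScaleAbs(cv2.resize(i,None,fx=k,fy=k,interpolation=cv2.INTER_CUBIC),alpha=1.5,beta=10)
A=f(a,2.0);B=f(b,2.0)
A=f(a,2.1); B=f(b,2.1)
h=max(A.shape[0],B.shape[0]); out=np.zeros((h,A.shape[1]+B.shape[1],3),np.uint8)
out[:A.shape[0],:A.shape[1]]=A; out[:B.shape[0],A.shape[1]:]=B
print(out.shape,A.shape)
cv2.imwrite('pics/c1.png',out)
E
```

```text
(441, 798, 3) (378, 441, 3)
```

View pics/c1.png

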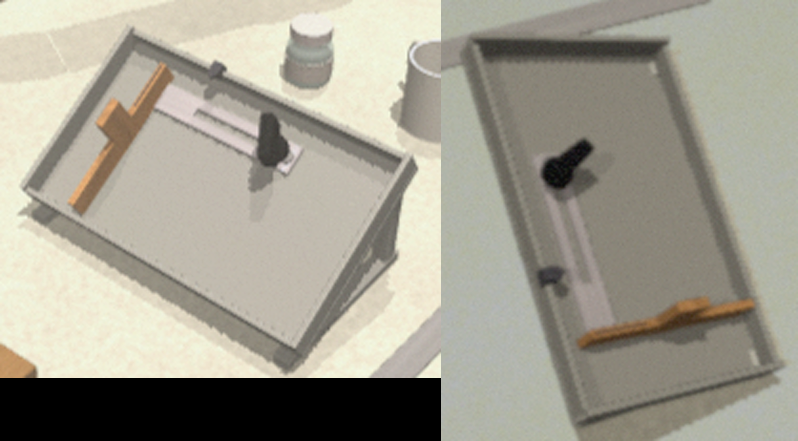

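```bash
cat >> h.py <<'E'
def tri(s1,p1,s2,p2):
    c1,d1=ray(s1,*p1);c2,d2=ray(s2,*p2)
    k=np.linalg.lstsq(np.c_[d1,-d2],c2-c1,rcond=None)[0]
    a=c1+k[0]*d1;b=c2+k[1]*d2
    return (a+b)/2,np.linalg.norm(a-b)
E
python3 - <<'E'
from h import *
a=snap('scene');b=snap('top')
A=lambda U,V:(260+U/2.1,185+V/2.1); B=lambda U,V:(205+(U-441)/2.1,95+V/2.1)
pts=[((130,28),(580,420),(103,158,28)),((24,188),(782,370),(-103,158,28)),((412,160),(475,40),(103,-183,28)),((298,350),(667,42),(-103,-183,28))]
X=[];M=[]
for p,q,m in pts:
    x,e=tri(a,A(*p),b,B(*q));print(m,x.round(1),e.round(1));X.append(x);M.append(m)
X=np.array(X);M=np.array(M,float)
sl=R.from_euler('y',-32,degrees=True)
Z=sl.apply(M)+[0,0,75]
# planar fit
x0=X-X.mean(0);z0=Z-Z.mean(0)
yaw=np.arctan2((z0[:,0]*x0[:,1]-z0[:,1]*x0[:,0]).sum(),(z0[:,:2]*x0[:,:2]).sum())
Rz=R.from_euler('z',yaw); o=X.mean(0)-Rz.apply(Z).mean(0)
print('yaw',yaw,'o',o); print('res',(X-Rz.apply(Z)-o).round(1))
Rb=Rz*sl; o=o*[1,1,0]+[0,0,75]
np.savez('bed.npz',R=Rb.as_matrix(),o=o)
for n,p in dict(knob=(55,-55,46),tab=(0,100,65)).items():
    w=Rb.apply(p)+o; print(n,w.round(1),proj(a,w).round(1),proj(b,w).round(1))
x,e=tri(a,A(217,70),b,B(551,275)); print('clip in bed',Rb.inv().apply(x-o),e)
x,e=tri(a,A(270,122),b,B(588,147)); print('knob tip in bed',Rb.inv().apply(x-o),e)
# weights
for n,s,pp in(('scene',a,[(157,342),(201,318),(231,287)]),('top',b,[(500,248),(451,262),(406,288)])):
    hsv=cv2.cvtColor(s['pixels'],cv2.COLOR_BGR2HSV)
    for u,v in pp: print(n,(u,v),onz(s,u,v,10).round(1),hsv[v+4,u].tolist(),hsv[v+4,u-25].tolist())
E
```

```text
(103, 158, 28) [446.4  32.5 144.4] 2.2
(-103, 158, 28) [ 472.3 -141.6   38. ] 6.6
(103, -183, 28) [784.   75.9 143.8] 5.6
(-103, -183, 28) [809.3 -94.   37.2] 6.3
yaw 1.7077804628561668 o [613.58554463 -18.80422788  -7.90237062]
res [[-0.8  1.1 -1.1]
 [ 1.3 -0.   1.8]
 [-1.  -2.1 -1.6]
 [ 0.5  1.   0.9]]
knob [665.   10.8 143.2] [386.4 247.7] [265.5 169.1]
tab [519.2 -66.6 130.1] [309.4 235.9] [323.5 243.8]
clip in bed [93.88457402 38.84580569 27.55917796] 3.7455709514238196
knob tip in bed [ 53.97609577 -57.33928121  66.30535399] 17.487661896364273
scene (157, 342) [ 458.8 -408.4   10. ] [17, 21, 109] [30, 28, 153]
scene (201, 318) [ 459.5 -309.4   10. ] [17, 19, 118] [25, 30, 154]
scene (231, 287) [ 421.4 -210.9   10. ] [17, 19, 120] [27, 30, 154]
top (500, 248) [ 473.9 -417.3   10. ] [18, 44, 29] [41, 18, 113]
top (451, 262) [ 463.2 -314.6   10. ] [17, 31, 57] [41, 18, 114]
top (406, 288) [ 428.3 -216.    10. ] [30, 17, 30] [36, 22, 115]
```

```bash
cat >> h.py <<'E'
def bed():
    d=np.load('bed.npz'); return R.from_matrix(d['R']),d['o']
def pose():
    s=bot.get_state(); return np.array(s['ee_pos']),R.from_euler('xyz',s['tcp_rot'])
def b2w(p):
    Rb,o=bed(); return Rb.apply(p)+o
def w2b(p):
    Rb,o=bed(); return Rb.inv().apply(np.array(p)-o)
def bedtool(a=0.):
    # tool y=-bedz, jaw z = -bed y turned ccw by a about bed z
    return bed()[0]*R.from_euler('z',a)*R.from_matrix(np.array([[-1,0,0],[0,0,-1],[0,-1,0]]).T)
def need(p,Rt,n=1):
    p0,R0=pose(); d=R0.inv().apply(np.array(p)-p0); w=(R0.inv()*Rt).as_rotvec()/n
    V=sum(R.from_rotvec(w*k).as_matrix() for k in range(n))
    t=np.linalg.solve(V,d)
    print('n',n,'shift cm',(t/10).round(3),'rot8',(np.degrees(w)/8).round(3),'total mm',d.round(1),'deg',np.degrees(w*n).round(2))
E
python3 - <<'E'
from h import *
need(b2w([0,20,180]),bedtool(),14)
need(b2w([0,20,180]),bedtool(),18)
E
```

```text
n 14 shift cm [ 5.404 -1.403 -1.16 ] rot8 [0.141 0.49  0.262] total mm [ 597.    11.8 -466.1] deg [15.78 54.91 29.36]
n 18 shift cm [ 4.206 -1.11  -0.868] rot8 [0.11  0.381 0.204] total mm [ 597.    11.8 -466.1] deg [15.78 54.91 29.36]
```

```bash
python3 -m inch '[{"x":4.2,"y":-1.1,"z":-0.87,"rx":0.11,"ry":0.38,"rz":0.2},{"x":4.2,"y":-1.1,"z":-0.87,"rx":0.11,"ry":0.38,"rz":0.2},{"x":4.2,"y":-1.1,"z":-0.87,"rx":0.11,"ry":0.38,"rz":0.2},{"x":4.2,"y":-1.1,"z":-0.87,"rx":0.11,"ry":0.38,"rz":0.2},{"x":4.2,"y":-1.1,"z":-0.87,"rx":0.11,"ry":0.38,"rz":0.2},{"x":4.2,"y":-1.1,"z":-0.87,"rx":0.11,"ry":0.38,"rz":0.2},{"x":4.2,"y":-1.1,"z":-0.87,"rx":0.11,"ry":0.38,"rz":0.2},{"x":4.2,"y":-1.1,"z":-0.87,"rx":0.11,"ry":0.38,"rz":0.2},{"x":4.2,"y":-1.1,"z":-0.87,"rx":0.11,"ry":0.38,"rz":0.2},{"x":4.2,"y":-1.1,"z":-0.87,"rx":0.11,"ry":0.38,"rz":0.2},{"x":4.2,"y":-1.1,"z":-0.87,"rx":0.11,"ry":0.38,"rz":0.2},{"x":4.2,"y":-1.1,"z":-0.87,"rx":0.11,"ry":0.38,"rz":0.2}]' 0.6; python3 - <<'E'
from h import *
for n in(6,8,10):need(b2w([0,20,180]),bedtool(),n)
E
```

```text
time_s: 1.75
ee_pos: [575.6, 131.2, 278.0]
tcp_rot: [-1.501, 0.382, -1.091]
ft_force: [0.7, -0.3, -0.5]
grip_width: 52.1
n 6 shift cm [ 4.032 -1.087 -0.844] rot8 [0.103 0.372 0.196] total mm [235.7 -46.3 -83.4] deg [ 4.93 17.86  9.4 ]
n 8 shift cm [ 3.025 -0.827 -0.612] rot8 [0.077 0.279 0.147] total mm [235.7 -46.3 -83.4] deg [ 4.93 17.86  9.4 ]
n 10 shift cm [ 2.421 -0.667 -0.48 ] rot8 [0.062 0.223 0.118] total mm [235.7 -46.3 -83.4] deg [ 4.93 17.86  9.4 ]
```

```bash
python3 -m inch '[{"x":4.0,"y":-1.1,"z":-0.84,"rx":0.1,"ry":0.37,"rz":0.2},{"x":4.0,"y":-1.1,"z":-0.84,"rx":0.1,"ry":0.37,"rz":0.2},{"x":4.0,"y":-1.1,"z":-0.84,"rx":0.1,"ry":0.37,"rz":0.2},{"x":4.0,"y":-1.1,"z":-0.84,"rx":0.1,"ry":0.37,"rz":0.2},{"x":4.0,"y":-1.1,"z":-0.84,"rx":0.1,"ry":0.37,"rz":0.2},{"x":4.0,"y":-1.1,"z":-0.84,"rx":0.1,"ry":0.37,"rz":0.2},{},{}]' 0.6; python3 - <<'E'
from h import *
need(b2w([0,20,180]),bedtool(),1)
s=snap('wrist','w2.png'); print(cam(s)[2])
E
```

```text
n 1 shift cm [23.568 -4.626 -8.343] rot8 [0.616 2.232 1.175] total mm [235.7 -46.3 -83.4] deg [ 4.93 17.86  9.4 ]
[556.6477094  145.18934637 442.78127084]validation failed for argument at $[6]...
```

View pics/w2.png

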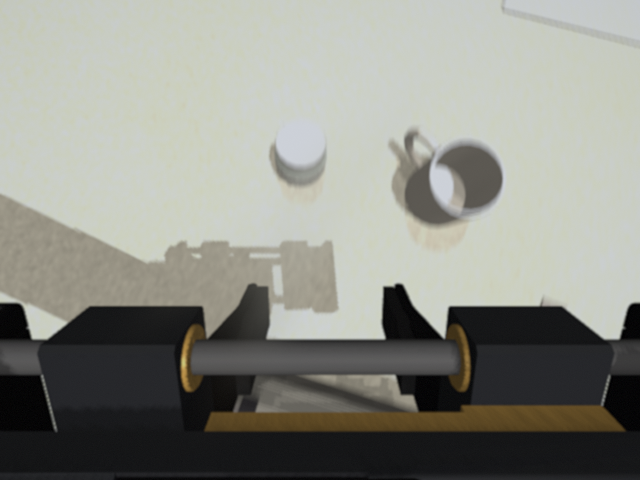

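```bash
python3 - <<'E'
from h import *
for n in(8,):need(b2w([-50,10,180]),bedtool(),n)
E
```

```text
n 8 shift cm [ 3.565 -0.735 -0.558] rot8 [0.074 0.269 0.15 ] total mm [278.8 -35.6 -83.1] deg [ 4.73 17.2   9.58]
```

```bash
python3 -m inch '[{"x":3.6,"y":-0.74,"z":-0.56,"rx":0.07,"ry":0.27,"rz":0.15},{"x":3.6,"y":-0.74,"z":-0.56,"rx":0.07,"ry":0.27,"rz":0.15},{"x":3.6,"y":-0.74,"z":-0.56,"rx":0.07,"ry":0.27,"rz":0.15},{"x":3.6,"y":-0.74,"z":-0.56,"rx":0.07,"ry":0.27,"rz":0.15},{"x":3.6,"y":-0.74,"z":-0.56,"rx":0.07,"ry":0.27,"rz":0.15},{"x":3.6,"y":-0.74,"z":-0.56,"rx":0.07,"ry":0.27,"rz":0.15},{"x":3.6,"y":-0.74,"z":-0.56,"rx":0.07,"ry":0.27,"rz":0.15},{"x":3.6,"y":-0.74,"z":-0.56,"rx":0.07,"ry":0.27,"rz":0.15},{"x":0},{"x":0}]'; python3 - <<'E'
from h import *
need(b2w([-50,10,180]),bedtool(),1)
s=snap('wrist','w3.png'); print(cam(s)[2])
E
```

```text
n 1 shift cm [27.882 -3.562 -8.31 ] rot8 [0.592 2.15  1.197] total mm [278.8 -35.6 -83.1] deg [ 4.73 17.2   9.58]
[558.59437766 137.61767635 441.33704477]validation failed for argument at $[8]...
```

View pics/w3.png

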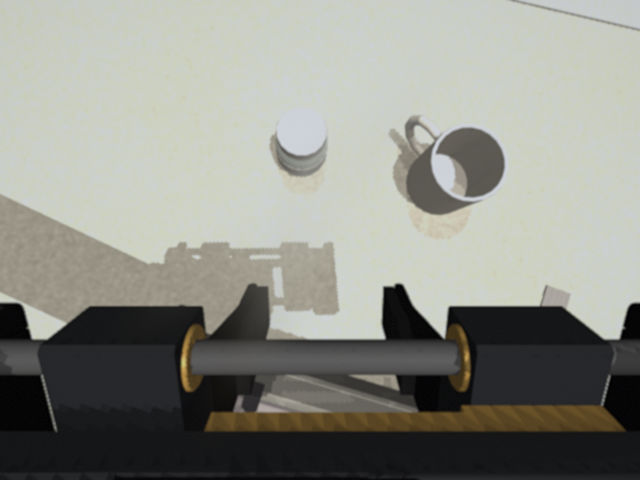

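Move refused (every row needs all six numbers), so the view is unchanged: jar (302,140), mug (467,160). I'll retry with full rows.

```bash
python3 -m inch '[{"x":3.6,"y":-0.74,"z":-0.56,"rx":0.07,"ry":0.27,"rz":0.15},{"x":3.6,"y":-0.74,"z":-0.56,"rx":0.07,"ry":0.27,"rz":0.15},{"x":3.6,"y":-0.74,"z":-0.56,"rx":0.07,"ry":0.27,"rz":0.15},{"x":3.6,"y":-0.74,"z":-0.56,"rx":0.07,"ry":0.27,"rz":0.15},{"x":3.6,"y":-0.74,"z":-0.56,"rx":0.07,"ry":0.27,"rz":0.15},{"x":3.6,"y":-0.74,"z":-0.56,"rx":0.07,"ry":0.27,"rz":0.15},{"x":3.6,"y":-0.74,"z":-0.56,"rx":0.07,"ry":0.27,"rz":0.15},{"x":3.6,"y":-0.74,"z":-0.56,"rx":0.07,"ry":0.27,"rz":0.15},{"x":0,"y":0,"z":0,"rx":0,"ry":0,"rz":0}]' && python3 - <<'E'
from h import *
need(b2w([-50,10,180]),bedtool(),1)
s=snap('wrist','w4.png'); print(cam(s)[2])
E
```

```text
time_s: 2.98
ee_pos: [624.3, -160.6, 195.9]
tcp_rot: [-1.581, 0.564, -1.438]
ft_force: [0.8, 0.7, 0.6]
grip_width: 52.4
n 1 shift cm [-0.633 -0.225 -0.128] rot8 [ 0.055 -0.028 -0.041] total mm [-6.3 -2.2 -1.3] deg [ 0.44 -0.22 -0.32]
[ 627.07784296 -169.65900299  362.14915709]
```

View pics/w4.png

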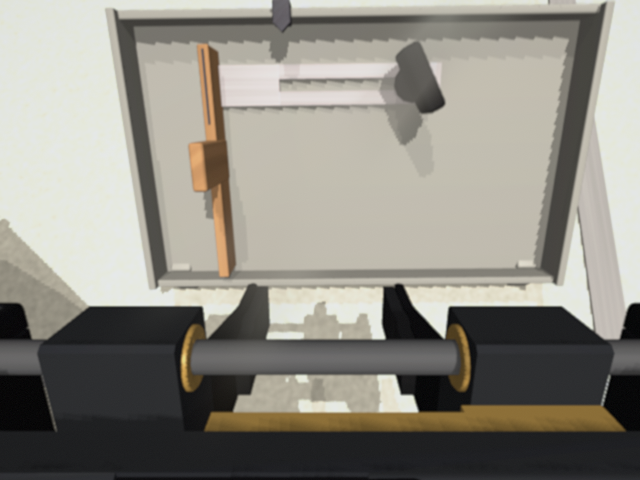

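Wrist view shows the whole tray: rim corners (108,10), (612,3), (152,288), (560,285); nose tip (281,31); fin from (204,45) to (225,277); tab top near (204,163); knob bar from (411,42) to (432,112). The jaws are clear below.

```bash
python3 - <<'E'
from h import *
im=cv2.imread('pics/w4.png')
c=cv2.resize(im[0:200,180:450],None,fx=2.9,fy=2.9,interpolation=cv2.INTER_CUBIC); cv2.imwrite('pics/c4.png',c)
s=snap('wrist')
np.savez('w4.npz',**{k:s[k] for k in s})
K=np.array([[s['fx'],0,s['cx']],[0,s['fy'],s['cy']],[0,0,1.]])
M=np.array([[103,158,28],[103,-183,28],[-103,158,28],[-103,-183,28]],float)
P=np.array([[108,10],[612,3],[152,288],[560,285]],float)
ok,rv,tv=cv2.solvePnP(M,P,K,None)
Rm,t,cc=cam(s); Rc=cv2.Rodrigues(rv)[0]
Rb=Rm.T@Rc; o=Rm.T@(tv.ravel()-t)
print('origin',o,'z axis tilt',np.degrees(np.arccos(Rb[2,2])),'euler zyx',R.from_matrix(Rb).as_euler('zyx'))
print(bed()[0].as_euler('zyx'),bed()[1])
q=cv2.projectPoints(M,rv,tv,K,None)[0].reshape(-1,2);print((q-P).round(1))
# constrained: planar fit by casting rays on rim heights
Rb0,o0=bed()
X=[];Z=[]
for m,p in zip(M,P):
    z=75+(R.from_euler('y',-32,degrees=True).apply(m))[2]; X.append(onz(s,*p,z)); Z.append(R.from_euler('y',-32,degrees=True).apply(m)+[0,0,75])
X=np.array(X);Z=np.array(Z);x0=X-X.mean(0);z0=Z-Z.mean(0)
yaw=np.arctan2((z0[:,0]*x0[:,1]-z0[:,1]*x0[:,0]).sum(),(z0[:,:2]*x0[:,:2]).sum());Rz=R.from_euler('z',yaw)
o=X.mean(0)-Rz.apply(Z).mean(0);print('planar',yaw,o);print((X-Rz.apply(Z)-o).round(1))
o=o*[1,1,0]+[0,0,75]; Rb=Rz*R.from_euler('y',-32,degrees=True)
np.savez('bed.npz',R=Rb.as_matrix(),o=o)
for p in [(0,100,65),(55,-55,46),(0,100,28),(86,100,28),(-86,100,28),(86.5,40,24.5),(103,158,28),(103,-183,28),(-103,158,28),(-103,-183,28)]: print(p,proj(s,b2w(p)).round(1),((proj(s,b2w(p))-[180,0])*2.9).round())
E
```

```text
origin [616.14116052 -18.36993161  71.8640116 ] z axis tilt 32.528249782671736 euler zyx [1.69733214 0.0750498  0.56328339]
[1.68716939 0.07242703 0.55428448] [613.58554463 -18.80422788  75.        ]
[[-0.   0.2]
 [ 0.1  0.2]
 [-0.3 -0.1]
 [ 0.1 -0.3]]
planar 1.7201218977437032 [616.5021631 -20.1511477   0.       ]
[[ 2.1 -1.4  0. ]
 [-1.7 -1.2  0. ]
 [ 1.9  2.   0. ]
 [-2.4  0.6  0. ]]
(0, 100, 65) [190.4 168.2] [ 30. 488.]
(55, -55, 46) [424.9  78.5] [710. 228.]
(0, 100, 28) [206.9 162.7] [ 78. 472.]
(86, 100, 28) [194.5  35.1] [ 42. 102.]
(-86, 100, 28) [217.4 270.1] [108. 783.]
(86.5, 40, 24.5) [282.7  34.3] [298. 100.]
(103, 158, 28) [105.5   8. ] [-216.   23.]
(103, -183, 28) [614.5   1.8] [1260.    5.]
(-103, 158, 28) [149.1 290. ] [-90. 841.]
(-103, -183, 28) [563.  286.1] [1111.  830.]
```

View pics/c4.png

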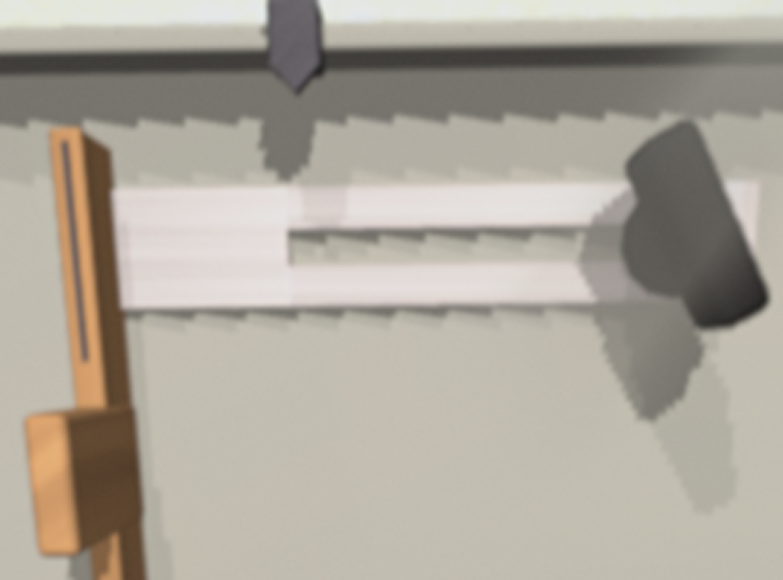

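Crop (×2.9, offset 180): nose tip (296,93); fin's dark line from (65,140) to (85,360); tab top centre (52,484); knob bar top centre around (700,225), so the knob looks loose.

```bash
python3 - <<'E'
from h import *
s=dict(np.load('w4.npz')); s={k:(float(v) if v.ndim==0 else v) for k,v in s.items()}
K=np.array([[s['fx'],0,s['cx']],[0,s['fy'],s['cy']],[0,0,1.]])
M=np.array([[103,158,28],[103,-183,28],[-103,158,28],[-103,-183,28]],float)
P=np.array([[108,10],[612,3],[152,288],[560,285]],float)
ok,rv,tv=cv2.solvePnP(M,P,K,None); Rm,t,cc=cam(s)
Rb=Rm.T@cv2.Rodrigues(rv)[0]; o=Rm.T@(tv.ravel()-t); np.savez('bed.npz',R=Rb,o=o)
def onbz(u,v,z):
    c,d=ray(s,u,v); Rb_,o_=bed(); c=w2b(c); d=Rb_.inv().apply(d); return (c+d*(z-c[2])/d[2]).round(1)
C=lambda U,V:(180+U/2.9,V/2.9)
for n,p,z in [('nose',(296,93),24.5),('line',(65,140),28),('line',(85,360),28),('tab',(52,484),65),('knob',(700,225),46),('foot end',(757,240),4),('fin end',(66,128),28)]: print(n,onbz(*C(*p),z))
j=0.1-0.0
need(b2w([0,97,62]),bedtool(),1)
E
```

```text
nose [88.9 40.4 24.5]
line [78.7 96.1 28. ]
line [28.  96.4 28. ]
tab [ 1.2 95.9 65. ]
knob [ 56.4 -53.7  46. ]
foot end [ 56.4 -78.5   4. ]
fin end [81.3 95.6 28. ]
n 1 shift cm [-4.85  11.891 -8.635] rot8 [ 0.043 -0.059  0.017] total mm [-48.5 118.9 -86.3] deg [ 0.35 -0.47  0.14]
```

```bash
python3 -m inch '[{"x":-1.6,"y":2,"z":-2.8,"rx":0,"ry":0,"rz":0},{"x":-1.6,"y":2,"z":-2.8,"rx":0,"ry":0,"rz":0},{"x":-1.6,"y":2,"z":-2.8,"rx":0,"ry":0,"rz":0},{"x":0,"y":0,"z":0,"rx":0,"ry":0,"rz":0}]' 0.45 15 && python3 - <<'E'
from h import *
need(b2w([1,96,55]),bedtool(),1)
E
```

```text
time_s: 3.58
ee_pos: [530.7, -88.0, 174.4]
tcp_rot: [-1.57, 0.566, -1.415]
ft_force: [1.3, -0.6, 0.7]
grip_width: 39.4
n 1 shift cm [ 0.675  6.209 -0.123] rot8 [0.059 0.038 0.012] total mm [ 6.7 62.1 -1.2] deg [0.48 0.3  0.1 ]
```

```bash
python3 -m inch '[{"x":0.3,"y":2,"z":-0.05,"rx":0.05,"ry":0.04,"rz":0},{"x":0.3,"y":2,"z":-0.05,"rx":0,"ry":0,"rz":0},{"x":0.1,"y":1.5,"z":0,"rx":0,"ry":0,"rz":0},{"x":0,"y":0.6,"z":0,"rx":0,"ry":0,"rz":0},{"x":0,"y":0,"z":0,"rx":0,"ry":0,"rz":0}]' && python3 - <<'E'
from h import *
need(b2w([1,96,55]),bedtool(),1)
snap('wrist','w5.png')
E
```

```text
time_s: 4.2
ee_pos: [530.0, -56.7, 121.6]
tcp_rot: [-1.556, 0.564, -1.407]
ft_force: [-0.4, -0.0, 0.2]
grip_width: 39.2
n 1 shift cm [ 0.459  0.088 -0.545] rot8 [-0.013  0.084  0.025] total mm [ 4.6  0.9 -5.4] deg [-0.11  0.67  0.2 ]
```

```bash
python3 -m inch '[{"x":0.45,"y":0.1,"z":-0.55,"rx":0,"ry":0.08,"rz":0},{"x":0,"y":0,"z":0,"rx":0,"ry":0,"rz":0}]' && python3 -m inch '[{"x":0,"y":0,"z":0,"rx":0,"ry":0,"rz":0},{"x":0,"y":0,"z":0,"rx":0,"ry":0,"rz":0},{"x":0,"y":0,"z":0,"rx":0,"ry":0,"rz":0},{"x":0,"y":0,"z":0,"rx":0,"ry":0,"rz":0},{"x":0,"y":0,"z":0,"rx":0,"ry":0,"rz":0}]' 0 20 && python3 - <<'E'
from h import *
need(b2w([1,96,55]),bedtool(),1)
need(b2w([1,40.4,55]),bedtool(),1)
print(w2b(pose()[0]))
E
```

```text
time_s: 4.5
ee_pos: [525.3, -62.2, 119.0]
tcp_rot: [-1.562, 0.563, -1.422]
ft_force: [0.2, -0.7, 0.5]
grip_width: 39.1
time_s: 5.12
ee_pos: [525.5, -62.6, 119.4]
tcp_rot: [-1.562, 0.563, -1.422]
ft_force: [1.0, 0.1, -0.0]
grip_width: 9.8
n 1 shift cm [-0.096  0.185 -0.006] rot8 [-0.031 -0.005  0.034] total mm [-1.   1.8 -0.1] deg [-0.25 -0.04  0.27]
n 1 shift cm [-0.1    0.209  5.554] rot8 [-0.031 -0.005  0.034] total mm [-1.   2.1 55.5] deg [-0.25 -0.04  0.27]
[4.95107998e-02 9.59514483e+01 5.68527806e+01]
```

```bash
python3 -m inch '[{"x":0,"y":0,"z":1.0,"rx":0,"ry":0,"rz":0},{"x":0,"y":0,"z":1.0,"rx":0,"ry":0,"rz":0},{"x":0,"y":0,"z":1.0,"rx":0,"ry":0,"rz":0},{"x":0,"y":0,"z":1.0,"rx":0,"ry":0,"rz":0},{"x":0,"y":0,"z":1.0,"rx":0,"ry":0,"rz":0},{"x":0,"y":0,"z":0,"rx":0,"ry":0,"rz":0},{"x":0,"y":0,"z":0,"rx":0,"ry":0,"rz":0}]' && python3 - <<'E'
from h import *
need(b2w([0,40.4,57]),bedtool(),1)
print(w2b(pose()[0]))
E
```

```text
time_s: 6.0
ee_pos: [578.6, -54.9, 119.4]
tcp_rot: [-1.563, 0.563, -1.422]
ft_force: [-2.7, -1.0, 2.0]
grip_width: 10.2
n 1 shift cm [-0.015 -0.025  0.188] rot8 [-0.024 -0.005  0.034] total mm [-0.2 -0.2  1.9] deg [-0.19 -0.04  0.27]
[-0.151196   42.28283168 56.74747585]
```

```bash
python3 -m inch '[{"x":0,"y":0,"z":0.2,"rx":0,"ry":0,"rz":0},{"x":0,"y":0,"z":0,"rx":0,"ry":0,"rz":0}]' && python3 - <<'E'
from h import *
print(w2b(pose()[0]))
s=snap('wrist','w6.png'); p=proj(s,b2w([86,40,26])); print(p)
u,v=p.astype(int); im=s['pixels']
y0=max(0,v-110);x0=max(0,u-130);print(x0,y0)
cv2.imwrite('pics/c6.png',cv2.resize(im[y0:y0+200,x0:x0+260],None,fx=3,fy=3,interpolation=cv2.INTER_CUBIC))
E
```

```text
time_s: 6.25
ee_pos: [580.2, -54.7, 119.4]
tcp_rot: [-1.563, 0.563, -1.422]
ft_force: [0.9, -0.0, -0.4]
grip_width: 9.9
[-0.16405258 40.61816205 56.74323728]
[325.82253912 107.12970612]
195 0
```

View pics/c6.png

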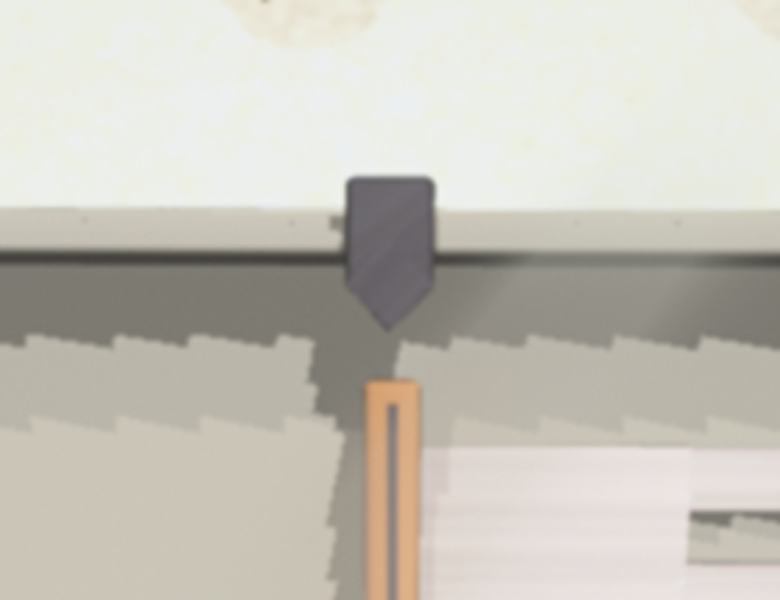

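The nose tip is at crop (389.5,330) and the dark line at 392.5, with 6.9 px/mm. The divider is about 0.4 mm past the mark, so I'll nudge it back, then release and retreat.

```bash
python3 -m inch '[{"x":0,"y":0,"z":-0.04,"rx":0,"ry":0,"rz":0},{"x":0,"y":0,"z":0,"rx":0,"ry":0,"rz":0}]' && python3 -m inch '[{"x":0,"y":0,"z":0,"rx":0,"ry":0,"rz":0},{"x":0,"y":0,"z":0,"rx":0,"ry":0,"rz":0},{"x":0,"y":0,"z":0,"rx":0,"ry":0,"rz":0},{"x":0,"y":-2,"z":0,"rx":0,"ry":0,"rz":0},{"x":0,"y":-2,"z":0,"rx":0,"ry":0,"rz":0},{"x":0,"y":-2,"z":0,"rx":0,"ry":0,"rz":0}]' 0.4 && python3 - <<'E'
from h import *
print(w2b(pose()[0]))
for n in(1,6):need(b2w([56,-54.5,100]),bedtool(0.7),n)
s=snap('wrist','w7.png')
im=s['pixels'];p=proj(s,b2w([86,40,26]));print(p,proj(s,b2w([55,-55,46])))
g=cv2.cvtColor(im,cv2.COLOR_BGR2HSV); v0=int(p[1])
for r in range(v0-20,v0+60,6):
    row=g[r,260:400]; print(r,np.flatnonzero((row[:,1]>90)&(row[:,0]<25))[[0,-1]]+260 if ((row[:,1]>90)&(row[:,0]<25)).any() else None, row[:,2].argmin()+260,row[:,2].min())
E
```

```text
time_s: 6.55
ee_pos: [580.3, -54.7, 119.4]
tcp_rot: [-1.562, 0.563, -1.422]
ft_force: [-0.3, -1.1, -0.4]
grip_width: 10.3
time_s: 7.3
ee_pos: [584.3, -87.8, 173.3]
tcp_rot: [-1.563, 0.563, -1.422]
ft_force: [0.1, 0.7, 0.3]
grip_width: 34.6
[  0.70577803  41.18594317 120.08755871]
n 1 shift cm [-5.543  2.016  9.559] rot8 [-0.011 -5.017  0.037] total mm [-55.4  20.2  95.6] deg [ -0.09 -40.14   0.3 ]
n 6 shift cm [-0.434  0.337  1.828] rot8 [-0.002 -0.836  0.006] total mm [-55.4  20.2  95.6] deg [ -0.09 -40.14   0.3 ]
[326.34163323 111.64785293] [495.78874931 169.17796089]
91 None 316 94
97 None 315 85
103 None 320 101
109 None 322 105
115 None 272 125
121 None 307 126
127 [320 331] 309 127
133 [320 331] 312 129
139 [320 331] 318 142
145 [321 331] 326 149
151 [321 331] 326 150
157 [321 331] 326 151
163 [321 331] 326 150
169 [321 331] 326 149
```

```bash
python3 - <<'E'
from h import *
im=cv2.imread('pics/w7.png'); hsv=cv2.cvtColor(im,cv2.COLOR_BGR2HSV)
for r in (75,80,85,90,95,98,101,104):
    v=hsv[r,295:360,2].astype(float); m=v<115; i=np.flatnonzero(m)+295
    print(r,(i[0],i[-1],i.mean()) if len(i) else None)
for r in (130,140,160):
    row=hsv[r,300:350]; w=np.clip(row[:,1].astype(float)-60,0,None); print(r,(w*np.arange(300,350)).sum()/w.sum())
s=dict(np.load('w4.npz')); s={k:(float(v) if v.ndim==0 else v) for k,v in s.items()}
def onbz(u,v,z):
    c,d=ray(s,u,v); Rb_,o_=bed(); c=w2b(c); d=Rb_.inv().apply(d); return c+d*(z-c[2])/d[2]
a=onbz(180+690/2.9,122/2.9,46);b=onbz(180+765/2.9,300/2.9,46);d=a-b;print(a,b,np.arctan2(d[1],d[0]))
E
```

```text
75 None
80 (np.int64(316), np.int64(335), np.float64(325.5))
85 (np.int64(316), np.int64(335), np.float64(325.5))
90 (np.int64(315), np.int64(335), np.float64(325.0))
95 (np.int64(295), np.int64(351), np.float64(323.0))
98 (np.int64(314), np.int64(336), np.float64(325.0))
101 (np.int64(314), np.int64(336), np.float64(325.0))
104 (np.int64(317), np.int64(333), np.float64(325.0))
130 325.50154320987656
140 325.4986807387863
160 325.99384615384616
[ 77.84363679 -50.07224049  46.        ] [ 39.9069396  -69.91131429  46.        ] 0.4818402050163537
```

```bash
python3 - <<'E'
import cv2
im=cv2.imread('pics/w7.png')[90:250,410:600]
cv2.imwrite('pics/c7.png',cv2.convertScaleAbs(cv2.resize(im,None,fx=3.5,fy=3.5,interpolation=cv2.INTER_CUBIC),alpha=1.6))
E
```

```text
(no output)
```

View pics/c7.png

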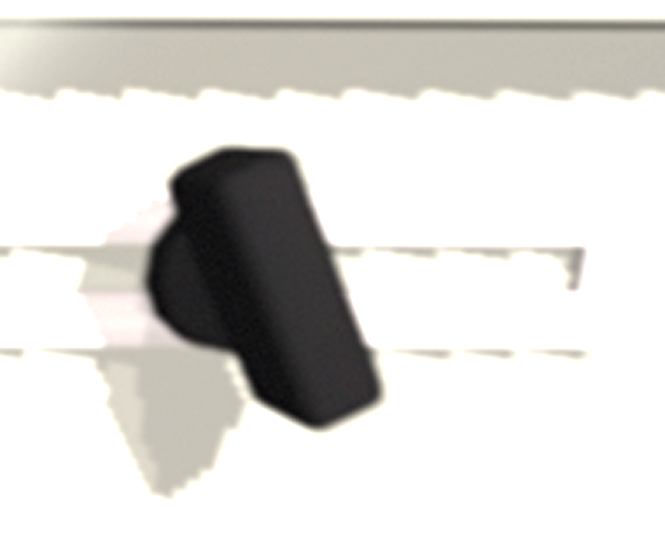

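Knob bar top: right edge (294,158) to (381,392), top-face centre about (303,287) in the crop (×3.5, offset 410,90).

```bash
python3 - <<'E'
from h import *
s=snap('wrist')
def onbz(U,V,z):
    c,d=ray(s,410+U/3.5,90+V/3.5); Rb_,o_=bed(); c=w2b(c); d=Rb_.inv().apply(d); return c+d*(z-c[2])/d[2]
a=onbz(294,158,46);b=onbz(381,392,46);d=a-b;print(np.arctan2(d[1],d[0]),onbz(303,287,46))
a=onbz(222,175,46);b=onbz(305,405,46);d=a-b;print(np.arctan2(d[1],d[0]))
for n in(1,5):need(b2w([56,-54.5,90]),bedtool(0.42),n)
E
```

```text
0.4773869746671732 [ 52.12157426 -58.07662441  46.        ]
0.45425707209289057
n 1 shift cm [-5.634  3.224  9.477] rot8 [-0.039 -3.013  0.056] total mm [-56.3  32.2  94.8] deg [ -0.31 -24.1    0.45]
n 5 shift cm [-0.797  0.644  2.073] rot8 [-0.008 -0.603  0.011] total mm [-56.3  32.2  94.8] deg [ -0.31 -24.1    0.45]
```

```bash
python3 -m inch '[{"x":-0.75,"y":0.6,"z":2.1,"rx":0,"ry":-0.67,"rz":0.01},{"x":-0.75,"y":0.6,"z":2.1,"rx":0,"ry":-0.67,"rz":0.01},{"x":-0.75,"y":0.6,"z":2.1,"rx":0,"ry":-0.67,"rz":0.01},{"x":-0.75,"y":0.6,"z":2.1,"rx":0,"ry":-0.67,"rz":0.01},{"x":-0.75,"y":0.6,"z":2.1,"rx":0,"ry":-0.67,"rz":0.01},{"x":0,"y":0,"z":0,"rx":0,"ry":0,"rz":0}]' 0.5 20 && python3 - <<'E'
from h import *
need(b2w([55,-55.5,90]),bedtool(0.47),1)
E
```

```text
time_s: 8.15
ee_pos: [672.1, -11.4, 180.0]
tcp_rot: [-1.275, 0.493, -0.87]
ft_force: [1.0, -0.8, -0.2]
grip_width: 43.5
n 1 shift cm [ 0.106  0.161 -0.214] rot8 [-0.038  0.068  0.015] total mm [ 1.1  1.6 -2.1] deg [-0.3   0.54  0.12]
```

```bash
python3 -m inch '[{"x":0.1,"y":1.5,"z":-0.2,"rx":-0.04,"ry":0.07,"rz":0},{"x":0,"y":1.5,"z":0,"rx":0,"ry":0,"rz":0},{"x":0,"y":1.5,"z":0,"rx":0,"ry":0,"rz":0},{"x":0,"y":0,"z":0,"rx":0,"ry":0,"rz":0}]' && python3 - <<'E'
from h import *
need(b2w([55,-55.5,42]),bedtool(0.47),1)
E
```

```text
time_s: 8.65
ee_pos: [665.3, 10.2, 136.5]
tcp_rot: [-1.293, 0.498, -0.89]
ft_force: [-0.0, 0.2, -0.2]
grip_width: 43.3
n 1 shift cm [-0.132  0.098  0.33 ] rot8 [ 0.017 -0.064  0.013] total mm [-1.3  1.   3.3] deg [ 0.14 -0.51  0.1 ]
```

```bash
python3 -m inch '[{"x":-0.13,"y":0.1,"z":0.3,"rx":0,"ry":0,"rz":0},{"x":0,"y":0,"z":0,"rx":0,"ry":0,"rz":0}]' && python3 -m inch '[{"x":0,"y":0,"z":0,"rx":0,"ry":0,"rz":0},{"x":0,"y":0,"z":0,"rx":0,"ry":0,"rz":0},{"x":0,"y":0,"z":0,"rx":0,"ry":0,"rz":0},{"x":0,"y":0,"z":0,"rx":0,"ry":0,"rz":0},{"x":0,"y":0,"z":0,"rx":0,"ry":0,"rz":0}]' 0 30 && python3 - <<'E'
from h import *
print(w2b(pose()[0]),bot.get_state()['moment'],bot.get_state()['joint_pos'])
E
```

```text
time_s: 8.9
ee_pos: [667.4, 12.9, 137.5]
tcp_rot: [-1.292, 0.498, -0.89]
ft_force: [-0.1, 1.0, 0.2]
grip_width: 43.3
time_s: 9.52
ee_pos: [665.8, 10.8, 137.7]
tcp_rot: [-1.296, 0.499, -0.892]
ft_force: [3.8, 2.0, -0.3]
grip_width: 14.2
[ 53.43811699 -53.67042836  43.71818306] [-0.34458537 -0.72326322 -0.43499258] [-0.03943516  0.64350531  0.31480738  1.38086398 -0.71313122  1.4348819
  1.05238714]
```

```bash
python3 -m inch '[{"x":0,"y":0,"z":0,"rx":0,"ry":0.8,"rz":0},{"x":0,"y":0,"z":0,"rx":0,"ry":0.8,"rz":0},{"x":0,"y":0,"z":0,"rx":0,"ry":0.8,"rz":0},{"x":0,"y":0,"z":0,"rx":0,"ry":0.8,"rz":0},{"x":0,"y":0,"z":0,"rx":0,"ry":0,"rz":0}]' && python3 - <<'E'
from h import *
p,r=pose();m=np.array(bot.get_state()['moment']);print(w2b(p),'tool moment',r.inv().apply(m)); need(b2w([55,-55,42]),bedtool(-0.7),1)
E
```

```text
time_s: 10.15
ee_pos: [665.8, 10.7, 137.7]
tcp_rot: [-1.569, 0.563, -1.421]
ft_force: [-0.5, 0.4, 0.5]
grip_width: 13.7
[ 53.38158801 -53.62934289  43.69781812] tool moment [-0.25117248  0.17489405 -0.66982814]
n 1 shift cm [-0.163  0.169  0.138] rot8 [0.013 5.013 0.037] total mm [-1.6  1.7  1.4] deg [ 0.1 40.1  0.3]
```

```bash
python3 -m inch '[{"x":0,"y":0,"z":0,"rx":0,"ry":0.9,"rz":0},{"x":0,"y":0,"z":0,"rx":0,"ry":0.9,"rz":0},{"x":0,"y":0,"z":0,"rx":0,"ry":0.9,"rz":0},{"x":0,"y":0,"z":0,"rx":0,"ry":0.9,"rz":0},{"x":0,"y":0,"z":0,"rx":0,"ry":0.7,"rz":0},{"x":0,"y":0,"z":0,"rx":0,"ry":0,"rz":0}]' && python3 - <<'E'
from h import *
p,r=pose();s=bot.get_state();m=np.array(s['moment']);print(w2b(p),'tool moment',r.inv().apply(m),s['joint_efforts'][-1]); need(b2w([55,-55,42]),bedtool(-0.7),1)
E
python3 -m inch '[{"x":0,"y":0,"z":0,"rx":0,"ry":0.5,"rz":0},{"x":0,"y":0,"z":0,"rx":0,"ry":0.5,"rz":0}]' && python3 - <<'E'
from h import *
p,r=pose();s=bot.get_state();m=np.array(s['moment']);print(w2b(p),'tool moment',r.inv().apply(m),s['joint_efforts'][-1]); need(b2w([55,-55,42]),bedtool(-0.7),1)
E
```

```text
time_s: 10.9
ee_pos: [665.6, 10.7, 137.6]
tcp_rot: [-1.912, 0.457, -2.102]
ft_force: [-0.9, 0.4, 0.5]
grip_width: 13.7
[ 53.4105147  -53.52524339  43.67800044] tool moment [ 0.14880629  0.13873533 -0.76279734] -0.8726441860198975
n 1 shift cm [-0.215  0.167  0.032] rot8 [0.003 0.716 0.042] total mm [-2.2  1.7  0.3] deg [0.02 5.73 0.33]
time_s: 11.15
ee_pos: [665.6, 10.8, 137.7]
tcp_rot: [-1.97, 0.409, -2.239]
ft_force: [-1.9, -0.5, 0.4]
grip_width: 13.8
[ 53.44106247 -53.48249409  43.68046776] tool moment [ 0.25030186 -0.27571807 -0.86460016] 0.7844927720725536
n 1 shift cm [-0.218  0.167  0.008] rot8 [ 0.001 -0.243  0.041] total mm [-2.2  1.7  0.1] deg [ 0.01 -1.94  0.33]
```

```bash
python3 -m inch '[{"x":0,"y":0,"z":0,"rx":0,"ry":0.5,"rz":0},{"x":0,"y":0,"z":0,"rx":0,"ry":0.3,"rz":0}]' && python3 - <<'E'
from h import *
p,r=pose();s=bot.get_state();m=np.array(s['moment']);print(w2b(p),'tool moment',r.inv().apply(m),s['joint_efforts'][-1]); need(b2w([55,-55,42]),bedtool(-0.7),1)
E
```

```text
time_s: 11.4
ee_pos: [665.7, 10.9, 137.8]
tcp_rot: [-2.01, 0.365, -2.343]
ft_force: [-2.2, -0.8, -0.6]
grip_width: 15.3
[ 53.59924476 -53.57408032  43.72921595] tool moment [ 0.38233372 -0.93822054 -0.96315046] -0.6085127033293247
n 1 shift cm [-0.201  0.172 -0.009] rot8 [-0.002 -1.001  0.043] total mm [-2.   1.7 -0.1] deg [-0.01 -8.01  0.34]
```

```bash
python3 -m inch '[{"x":0,"y":0,"z":0,"rx":0,"ry":0,"rz":0},{"x":0,"y":0,"z":0,"rx":0,"ry":0,"rz":0},{"x":0,"y":0,"z":0,"rx":0,"ry":0,"rz":0},{"x":0,"y":0,"z":0,"rx":0,"ry":0,"rz":0},{"x":0,"y":-3,"z":0,"rx":0,"ry":0,"rz":0},{"x":0,"y":-3,"z":0,"rx":0,"ry":0,"rz":0},{"x":0,"y":-3,"z":0,"rx":0,"ry":0,"rz":0},{"x":0,"y":-3,"z":0,"rx":0,"ry":0,"rz":0}]' 0.5 && python3 - <<'E'
from h import *
need(b2w([-60,10,180]),bedtool(),6)
E
```

```text
time_s: 12.4
ee_pos: [674.7, -51.8, 239.8]
tcp_rot: [-2.012, 0.367, -2.337]
ft_force: [0.2, -0.4, -0.7]
grip_width: 43.5
n 6 shift cm [ 2.256 -0.261 -0.045] rot8 [ 0.008 -0.995  0.006] total mm [124.7 -15.5  42.3] deg [  0.37 -47.76   0.29]
```

```bash
python3 -m inch '[{"x":2.2,"y":-0.26,"z":-0.05,"rx":0,"ry":-1,"rz":0},{"x":2.2,"y":-0.26,"z":-0.05,"rx":0,"ry":-1,"rz":0},{"x":2.2,"y":-0.26,"z":-0.05,"rx":0,"ry":-1,"rz":0},{"x":2.2,"y":-0.26,"z":-0.05,"rx":0,"ry":-1,"rz":0},{"x":2.2,"y":-0.26,"z":-0.05,"rx":0,"ry":-1,"rz":0},{"x":2.2,"y":-0.26,"z":-0.05,"rx":0,"ry":-1,"rz":0},{"x":0,"y":0,"z":0,"rx":0,"ry":0,"rz":0}]' && python3 - <<'E'
from h import *
s=snap('wrist','w8.png'); im=s['pixels']; print(w2b(pose()[0]))
for p in [(55,-55,46),(86.5,40.4,24.5),(0,40.4,65)]: print(proj(s,b2w(p)).round())
cv2.imwrite('pics/c8.png',cv2.resize(im[0:220,240:500],None,fx=2.7,fy=2.7,interpolation=cv2.INTER_CUBIC))
# weights: smallest in top view
t=snap('top','t2.png'); g=cv2.cvtColor(t['pixels'],cv2.COLOR_BGR2GRAY)
m=(g<95).astype(np.uint8)*255; m[:, :380]=0; m[:, 540:]=0; m[:222]=0; m[320:]=0
for c in cv2.findContours(m,0,1)[0]:
    if cv2.contourArea(c)>150: print('top',cv2.contourArea(c),[np.round(x,1) for x in cv2.minEnclosingCircle(c)])
a=snap('scene'); g=cv2.cvtColor(a['pixels'],cv2.COLOR_BGR2GRAY); m=(g<125).astype(np.uint8)*255; m[:255]=0;m[365:]=0;m[:,:130]=0;m[:,255:]=0
for c in cv2.findContours(m,0,1)[0]:
    if cv2.contourArea(c)>100: print('scene',cv2.contourArea(c),cv2.boundingRect(c))
E
```

```text
time_s: 13.28
ee_pos: [629.3, -168.7, 194.2]
tcp_rot: [-1.548, 0.563, -1.383]
ft_force: [-0.4, 0.5, -1.1]
grip_width: 43.6
[-59.84262861   7.77344637 184.11814073]
[426.  67.]
[287.  17.]
[280. 149.]
top 6327.0 [array([461., 277.]), np.float64(88.1)]
scene 894.5 (141, 324, 38, 39)
scene 5891.5 (188, 255, 67, 110)
```

View pics/c8.png

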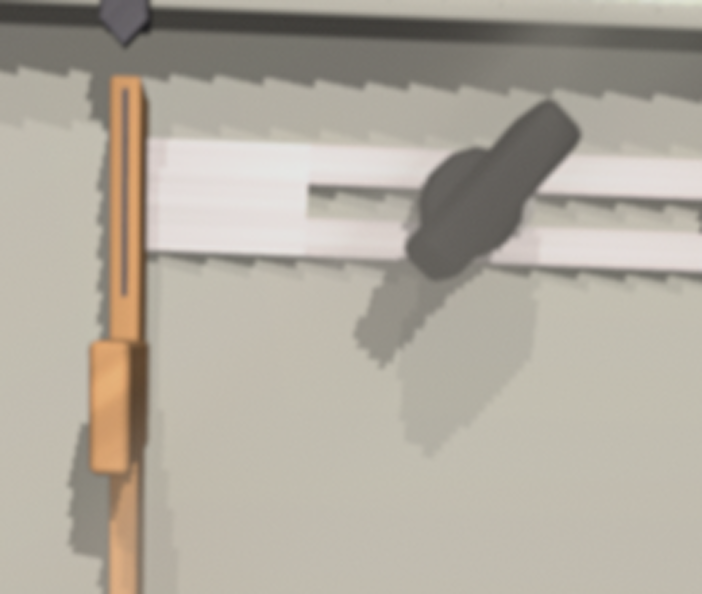

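Image (10th): the knob bar stands at about -42° (fully tight), and the nose (125,45) and dark line (126,90) line up. Next is the weight.

```bash
cat >> h.py <<'E'
def vert():
    bx=bed()[0].apply([1,0,0]); y=np.arctan2(bx[1],bx[0])
    return R.from_euler('z',y)*R.from_matrix(np.array([[-1,0,0],[0,0,-1],[0,-1,0]]).T)
E
python3 - <<'E'
from h import *
need([467,-352,190],vert(),8)
E
```

```text
n 8 shift cm [ 1.897 -0.574 -2.401] rot8 [-0.011  0.029 -0.505] total mm [ 131.3  -81.  -193.7] deg [ -0.69   1.86 -32.3 ]
```

```bash
python3 -m inch '[{"x":1.9,"y":-0.57,"z":-2.4,"rx":0,"ry":0.03,"rz":-0.5},{"x":1.9,"y":-0.57,"z":-2.4,"rx":0,"ry":0.03,"rz":-0.5},{"x":1.9,"y":-0.57,"z":-2.4,"rx":0,"ry":0.03,"rz":-0.5},{"x":1.9,"y":-0.57,"z":-2.4,"rx":0,"ry":0.03,"rz":-0.5},{"x":1.9,"y":-0.57,"z":-2.4,"rx":0,"ry":0.03,"rz":-0.5},{"x":1.9,"y":-0.57,"z":-2.4,"rx":0,"ry":0.03,"rz":-0.5},{"x":1.9,"y":-0.57,"z":-2.4,"rx":0,"ry":0.03,"rz":-0.5},{"x":1.9,"y":-0.57,"z":-2.4,"rx":0,"ry":0.03,"rz":-0.5},{"x":0,"y":0,"z":0,"rx":0,"ry":0,"rz":0}]' && python3 - <<'E'
from h import *
need([467,-352,190],vert(),1)
s=snap('wrist','w9.png'); print(proj(s,[461,-312,0]),proj(s,[461,-312,48]))
E
```

```text
time_s: 14.55
ee_pos: [467.7, -345.6, 194.2]
tcp_rot: [-1.552, -0.009, -1.43]
ft_force: [0.7, 0.4, -0.3]
grip_width: 43.7
n 1 shift cm [ 0.617  0.426 -0.165] rot8 [-0.138 -0.066  0.066] total mm [ 6.2  4.3 -1.7] deg [-1.1  -0.53  0.53]
[318.49352802 174.2092031 ] [318.69266645 183.31872941]
```

View pics/w9.png

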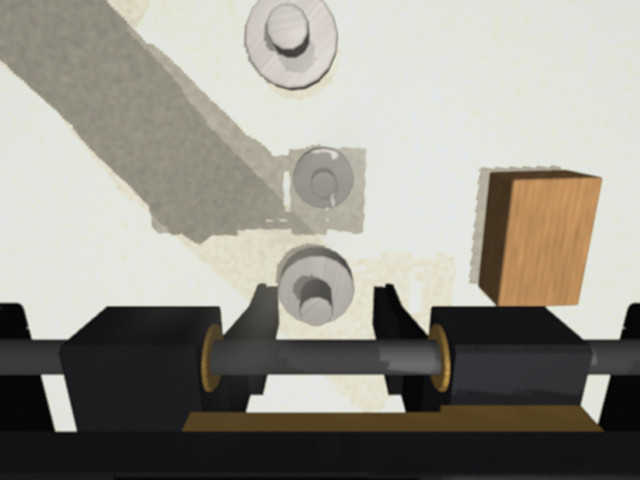

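The small weight's disc is at (323,177), radius about 30 px, with the stem top at (323,182). The bigger weights are at (291,38) and (316,284), with the carton at (545,237).

```bash
python3 - <<'E'
from h import *
s=snap('wrist')
a=onz(s,323,177,20);b=onz(s,323,183,48);e=onz(s,353,177,20)
print(a,b,np.linalg.norm(e-a)*2)
m=(a+b)/2
need([m[0],m[1],90],vert(),1)
E
```

```text
[ 465.5807367  -309.58713067   20.        ] [ 465.23482883 -309.99504971   48.        ] 49.216652008612904
n 1 shift cm [-3.53  10.33  -0.093] rot8 [-0.134 -0.042  0.052] total mm [-35.3 103.3  -0.9] deg [-1.07 -0.34  0.42]
```

```bash
python3 -m inch '[{"x":-1.2,"y":2.6,"z":-0.05,"rx":-0.13,"ry":-0.04,"rz":0.05},{"x":-1.2,"y":2.6,"z":0,"rx":0,"ry":0,"rz":0},{"x":-1.2,"y":2.6,"z":0,"rx":0,"ry":0,"rz":0},{"x":0,"y":2.6,"z":0,"rx":0,"ry":0,"rz":0},{"x":0,"y":0,"z":0,"rx":0,"ry":0,"rz":0}]' && python3 - <<'E'
from h import *
need([465.4,-309.8,41],vert(),1)
E
```

```text
time_s: 15.28
ee_pos: [466.2, -299.7, 80.8]
tcp_rot: [-1.576, 0.007, -1.416]
ft_force: [-0.5, -0.5, -0.3]
grip_width: 43.5
n 1 shift cm [ 1.019  3.977 -0.216] rot8 [ 0.04   0.038 -0.053] total mm [10.2 39.8 -2.2] deg [ 0.32  0.31 -0.42]
```

```bash
python3 -m inch '[{"x":1.0,"y":0,"z":-0.2,"rx":0.04,"ry":0.04,"rz":-0.05},{"x":0,"y":0,"z":0,"rx":0,"ry":0,"rz":0},{"x":0,"y":1.5,"z":0,"rx":0,"ry":0,"rz":0},{"x":0,"y":1.3,"z":0,"rx":0,"ry":0,"rz":0},{"x":0,"y":0.6,"z":0,"rx":0,"ry":0,"rz":0},{"x":0,"y":0,"z":0,"rx":0,"ry":0,"rz":0}]' && python3 - <<'E'
from h import *
need([465.4,-309.8,41],vert(),1)
E
```

```text
time_s: 16.02
ee_pos: [466.9, -310.6, 45.6]
tcp_rot: [-1.569, -0.001, -1.422]
ft_force: [-0.1, -0.1, -0.0]
grip_width: 43.1
n 1 shift cm [-0.102  0.464 -0.141] rot8 [-0.011 -0.006  0.004] total mm [-1.   4.6 -1.4] deg [-0.09 -0.05  0.03]
```

```bash
python3 -m inch '[{"x":-0.1,"y":0.45,"z":-0.14,"rx":0,"ry":0,"rz":0},{"x":0,"y":0,"z":0,"rx":0,"ry":0,"rz":0}]' && python3 -m inch '[{"x":0,"y":0,"z":0,"rx":0,"ry":0,"rz":0},{"x":0,"y":0,"z":0,"rx":0,"ry":0,"rz":0},{"x":0,"y":0,"z":0,"rx":0,"ry":0,"rz":0},{"x":0,"y":0,"z":0,"rx":0,"ry":0,"rz":0},{"x":0,"y":0,"z":0,"rx":0,"ry":0,"rz":0}]' 0 45 && python3 -m inch '[{"x":0,"y":-1,"z":0,"rx":0,"ry":0,"rz":0},{"x":0,"y":-2.5,"z":0,"rx":0,"ry":0,"rz":0},{"x":0,"y":-4,"z":0,"rx":0,"ry":0,"rz":0},{"x":0,"y":-4,"z":0,"rx":0,"ry":0,"rz":0},{"x":0,"y":-4,"z":0,"rx":0,"ry":0,"rz":0},{"x":0,"y":0,"z":0,"rx":0,"ry":0,"rz":0}]' && python3 - <<'E'
from h import *
for n in (8,):need(b2w([-45,100,150]),bedtool(),n)
E
```

```text
time_s: 16.27
ee_pos: [465.4, -309.9, 41.1]
tcp_rot: [-1.569, -0.001, -1.422]
ft_force: [-0.1, -0.1, -0.2]
grip_width: 43.4
time_s: 16.9
ee_pos: [465.5, -310.1, 41.6]
tcp_rot: [-1.569, -0.001, -1.422]
ft_force: [-0.2, -0.7, -0.2]
grip_width: 18.8
time_s: 17.65
ee_pos: [463.9, -309.3, 202.4]
tcp_rot: [-1.571, 0.001, -1.423]
ft_force: [-0.9, 0.4, -4.8]
grip_width: 19.1
n 8 shift cm [-1.712  0.813  1.16 ] rot8 [ 0.004 -0.     0.508] total mm [-146.8   28.8   92.9] deg [ 0.26 -0.   32.5 ]
```

```bash
python3 -m inch '[{"x":-1.7,"y":0.8,"z":1.15,"rx":0,"ry":0,"rz":0.5},{"x":-1.7,"y":0.8,"z":1.15,"rx":0,"ry":0,"rz":0.5},{"x":-1.7,"y":0.8,"z":1.15,"rx":0,"ry":0,"rz":0.5},{"x":-1.7,"y":0.8,"z":1.15,"rx":0,"ry":0,"rz":0.5},{"x":-1.7,"y":0.8,"z":1.15,"rx":0,"ry":0,"rz":0.5},{"x":-1.7,"y":0.8,"z":1.15,"rx":0,"ry":0,"rz":0.5},{"x":-1.7,"y":0.8,"z":1.15,"rx":0,"ry":0,"rz":0.5},{"x":-1.7,"y":0.8,"z":1.15,"rx":0,"ry":0,"rz":0.5},{"x":0,"y":0,"z":0,"rx":0,"ry":0,"rz":0}]' && python3 - <<'E'
from h import *
print(w2b(pose()[0]))
Rb=R.from_euler('z',1.719)*R.from_euler('y',-32,degrees=True)
np.savez('bed.npz',R=Rb.as_matrix(),o=np.array([616.2,-19.3,74.]))
print(w2b(pose()[0]))
need(b2w([-45,100,60]),bedtool(),1)
E
```

```text
time_s: 18.77
ee_pos: [530.8, -145.0, 164.3]
tcp_rot: [-1.585, 0.581, -1.432]
ft_force: [-0.3, -0.9, -4.5]
grip_width: 19.3
[-45.17117505 102.50648436 138.97096717]
[-46.92780808 102.98560185 135.78559076]
n 1 shift cm [-0.025  7.578  0.368] rot8 [ 0.067 -0.056 -0.161] total mm [-0.3 75.8  3.7] deg [ 0.53 -0.45 -1.29]
```

```bash
python3 -m inch '[{"x":0,"y":2,"z":0.2,"rx":0.07,"ry":-0.06,"rz":-0.16},{"x":0,"y":2,"z":0.15,"rx":0,"ry":0,"rz":0},{"x":0,"y":2,"z":0,"rx":0,"ry":0,"rz":0},{"x":0,"y":1.6,"z":0,"rx":0,"ry":0,"rz":0},{"x":0,"y":0,"z":0,"rx":0,"ry":0,"rz":0}]' && python3 - <<'E'
from h import *
need(b2w([-45,100,52]),bedtool(),1)
E
```

```text
time_s: 19.4
ee_pos: [525.5, -108.3, 95.8]
tcp_rot: [-1.573, 0.547, -1.427]
ft_force: [0.6, -0.5, -2.8]
grip_width: 19.1
n 1 shift cm [-0.679  0.593  0.28 ] rot8 [ 0.    -0.024  0.084] total mm [-6.8  5.9  2.8] deg [ 0.   -0.19  0.67]
```

```bash
python3 -m inch '[{"x":-0.6,"y":0.4,"z":0.28,"rx":0,"ry":-0.02,"rz":0.085},{"x":0,"y":0.5,"z":0,"rx":0,"ry":0,"rz":0},{"x":0,"y":0,"z":0,"rx":0,"ry":0,"rz":0}]' && python3 - <<'E'
from h import *
need(b2w([-45,100,42]),bedtool(),1)
E
python3 -m inch '[{"x":0,"y":0.3,"z":0,"rx":0,"ry":0,"rz":0},{"x":0,"y":0,"z":0,"rx":0,"ry":0,"rz":0}]' && python3 - <<'E'
from h import *
need(b2w([-45,100,42]),bedtool(),1)
E
```

```text
time_s: 19.77
ee_pos: [527.6, -98.9, 92.1]
tcp_rot: [-1.569, 0.557, -1.423]
ft_force: [-0.2, -0.5, -2.9]
grip_width: 19.1
n 1 shift cm [-0.111  0.818 -0.066] rot8 [-0.015 -0.003  0.007] total mm [-1.1  8.2 -0.7] deg [-0.12 -0.02  0.06]
time_s: 20.02
ee_pos: [527.6, -97.7, 89.7]
tcp_rot: [-1.568, 0.557, -1.423]
ft_force: [-0.2, 0.3, -4.0]
grip_width: 18.9
n 1 shift cm [-0.136  0.546 -0.078] rot8 [-0.02  -0.003  0.011] total mm [-1.4  5.5 -0.8] deg [-0.16 -0.03  0.09]
```

```bash
for i in 1; do python3 -m inch '[{"x":0,"y":0.3,"z":0,"rx":0,"ry":0,"rz":0},{"x":0,"y":0,"z":0,"rx":0,"ry":0,"rz":0}]'; python3 -m inch '[{"x":0,"y":0.15,"z":0,"rx":0,"ry":0,"rz":0},{"x":0,"y":0,"z":0,"rx":0,"ry":0,"rz":0}]';  python3 -m inch '[{"x":0,"y":0.15,"z":0,"rx":0,"ry":0,"rz":0}]'; done; python3 - <<'E'
from h import *
need(b2w([-45,100,42]),bedtool(),1)
print(bed()[0].inv().apply(bot.get_state()['ft_force']))
E
```

```text
time_s: 20.27
ee_pos: [527.3, -96.2, 87.0]
tcp_rot: [-1.568, 0.557, -1.423]
ft_force: [-0.1, 0.2, -3.0]
grip_width: 18.9
time_s: 20.52
ee_pos: [527.5, -96.1, 86.4]
tcp_rot: [-1.567, 0.556, -1.423]
ft_force: [-0.3, 0.5, -3.5]
grip_width: 18.7
time_s: 20.65
ee_pos: [527.6, -96.2, 86.1]
tcp_rot: [-1.566, 0.556, -1.423]
ft_force: [-4.1, -7.0, 12.7]
grip_width: 18.9
n 1 shift cm [-0.197  0.162 -0.103] rot8 [-0.036 -0.004  0.021] total mm [-2.   1.6 -1. ] deg [-0.29 -0.04  0.17]
[ 1.40532819  5.06625812 14.09499531]
```

Contact felt (about 16 N square to the floor). Hold, release, then back off straight.

```bash
python3 -m inch '[{"x":0,"y":0.05,"z":0,"rx":0,"ry":0,"rz":0},{"x":0,"y":0.05,"z":0,"rx":0,"ry":0,"rz":0}]' && python3 -m inch '[{"x":0,"y":0,"z":0,"rx":0,"ry":0,"rz":0},{"x":0,"y":0,"z":0,"rx":0,"ry":0,"rz":0},{"x":0,"y":0,"z":0,"rx":0,"ry":0,"rz":0},{"x":0,"y":0,"z":0,"rx":0,"ry":0,"rz":0},{"x":0,"y":0,"z":0,"rx":0,"ry":0,"rz":0},{"x":0,"y":-2,"z":0,"rx":0,"ry":0,"rz":0},{"x":0,"y":-4,"z":0,"rx":0,"ry":0,"rz":0},{"x":0,"y":-4,"z":0,"rx":0,"ry":0,"rz":0},{"x":0,"y":-4,"z":0,"rx":0,"ry":0,"rz":0}]' 0.45 && python3 - <<'E'
from h import *
need(b2w([-70,20,190]),bedtool(),1)
E
```

```text
time_s: 20.9
ee_pos: [527.6, -96.2, 86.1]
tcp_rot: [-1.565, 0.556, -1.423]
ft_force: [-1.7, -2.7, 4.2]
grip_width: 19.0
time_s: 22.02
ee_pos: [537.4, -170.5, 209.6]
tcp_rot: [-1.568, 0.558, -1.423]
ft_force: [0.7, 0.3, -0.4]
grip_width: 39.4
n 1 shift cm [ 2.491 -0.175  8.024] rot8 [-0.018 -0.001  0.007] total mm [24.9 -1.7 80.2] deg [-0.14 -0.01  0.05]
```

```bash
python3 -m inch '[{"x":1,"y":-0.1,"z":2.6,"rx":0,"ry":0,"rz":0},{"x":1,"y":-0.1,"z":2.6,"rx":0,"ry":0,"rz":0},{"x":1,"y":-0.1,"z":2.6,"rx":0,"ry":0,"rz":0},{"x":0,"y":0,"z":0,"rx":0,"ry":0,"rz":0}]' && python3 - <<'E'
from h import *
s=snap('wrist','w10.png'); im=s['pixels']
cv2.imwrite('pics/f.png',im)
E
```

```text
time_s: 22.52
ee_pos: [621.3, -193.6, 205.2]
tcp_rot: [-1.56, 0.549, -1.424]
ft_force: [-0.7, -1.0, 0.8]
grip_width: 38.9
```

View pics/f.png

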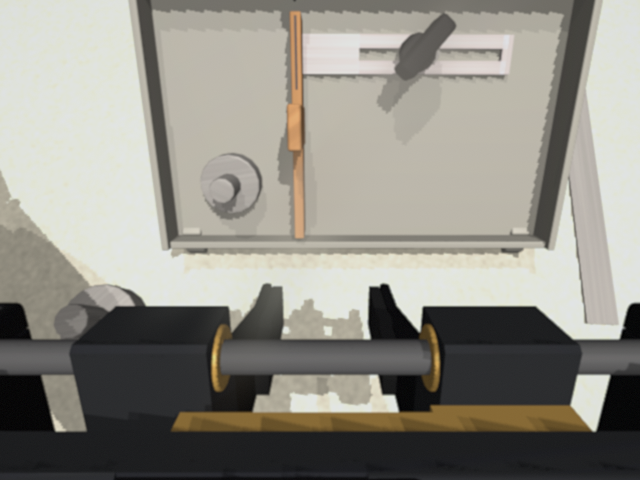

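The weight stands flat in the +y compartment at (230,183), clear of the divider (296,125), and the knob is still tight. Last, a numeric recheck of pointer against fin, and whether the weight is still.

```bash
python3 -m inch '[{"x":-2,"y":-1,"z":0,"rx":0,"ry":0,"rz":0},{"x":-2,"y":-1,"z":0,"rx":0,"ry":0,"rz":0},{"x":-1,"y":0,"z":0,"rx":0,"ry":0,"rz":0},{"x":0,"y":0,"z":0,"rx":0,"ry":0,"rz":0}]' && python3 - <<'E'
from h import *
s=snap('wrist','w11.png'); h=cv2.cvtColor(s['pixels'],cv2.COLOR_BGR2HSV)
p=proj(s,b2w([88,40.4,24.5])); print('nose pred',p)
u0=int(p[0])-25; r0=int(p[1])
for r in range(r0-24,r0+4,3):
    v=h[r,u0:u0+50,2]; i=np.flatnonzero(v<112)+u0; print(r,(i[0],i[-1],i.mean(),len(i)) if len(i) else None)
for r in range(r0+10,r0+70,10):
    w=np.clip(h[r,u0:u0+50,1].astype(float)-60,0,None); print(r,(w*np.arange(u0,u0+50)).sum()/max(w.sum(),1),h[r,u0:u0+50,2].argmin()+u0)
a=cv2.imread('pics/s1.png');b=snap('scene')['pixels']
d=cv2.absdiff(a,b).max(2)
for n,(x,y,w,hh) in dict(jar=(397,195,22,30),mug=(453,205,34,45),carton=(207,345,71,64)).items(): print(n,d[y:y+hh,x:x+w].mean().round(1))
E
```

```text
time_s: 23.08
ee_pos: [614.1, -160.2, 255.9]
tcp_rot: [-1.556, 0.547, -1.422]
ft_force: [-0.2, 0.5, -1.3]
grip_width: 39.1
nose pred [300.28830879  81.297145  ]
57 None
60 None
63 (np.int64(293), np.int64(305), np.float64(299.0), 13)
66 (np.int64(293), np.int64(306), np.float64(299.5), 14)
69 (np.int64(292), np.int64(306), np.float64(299.0), 15)
72 (np.int64(292), np.int64(307), np.float64(299.5), 16)
75 (np.int64(275), np.int64(324), np.float64(299.5), 50)
78 (np.int64(292), np.int64(307), np.float64(299.5), 16)
81 (np.int64(296), np.int64(305), np.float64(300.5), 10)
84 (np.int64(299), np.int64(302), np.float64(300.5), 4)
91 0.0 301
101 300.6808510638298 292
111 300.71875 294
121 300.8459958932238 294
131 300.9462365591398 293
141 301.14639639639637 293
jar 9.7
mug 9.1
carton 10.0
```

```bash
python3 -c "
from station import bot
print(bot.close_job())"
```

```text
the job is handed in; nothing more can be done
None
```

The job is done and handed in at about 23 s of the 72 s allowed.

- **Divider:** I slid it along by its pull tab to the pointer. The last wrist picture puts the pointer's nose at column 300.5 and the middle of the fin at 300.6, which is well under a millimetre apart.
- **Clamp knob:** I turned it clockwise until it stopped. The turning moment rose to about 0.9 N m and the jaws began to slip round the bar. Afterwards the bar stood at about -42°, close to the -40° that means fully tight. It had started about 0.2 rad from fully loose.
- **Weight:** I took the smallest of the three, measured at about 49 mm across. I lowered it tilted to match the floor and let go only after feeling contact, about 16 N. The picture half a second after that shows it standing flat in the compartment opposite the knob, clear of the divider.
- **Jar, mug and carton:** the robot did not go near them. A before/after comparison of the scene picture gave a small, nearly equal difference for all three (9.7, 9.1 and 10.0 grey levels). I put that down to image noise or lighting but had no undisturbed patch to compare it with.
- **Disagreements:** the tray's slope and height measured from the images (32.5° and 72 mm) differed slightly from the stated 32° and 75 mm. I lowered the weight using 32° and 74 mm, and let the contact force set the final height. Two early move commands were refused for incomplete rows; nothing moved.

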